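# Kit the tray for one heating unit

## Task

Fill the grey kit tray for the next heating unit: the red-handled valve goes in the compartment with the red mat, the blue-handled valve on the blue mat, the black-capped regulator on the black mat and the brass tee on the white mat, each set down (not dropped) upright, lengthwise in its compartment and flat on the mat. Leave the green-handled valve and the grey steel tee, which do not belong in this kit, standing where they are, and let go of everything at the end.

Things in the scene. Friction and masses are not known exactly. Their poses are not given: they have to be found in the camera images.
- valve_red_c (a point): Upright brass ball valve, flat red handle on top. Brass run along x, 64 long x 32 wide (y) x 32 high, square ends; stem 16 dia.; red handle 46 along x, 12 thick along y, from 46 to 68 mm above the underside. Point: on its vertical axis, half-way up, 34 mm above the underside (handle middle 23 mm above it). z up; either way round alike. About 0.2 kg.
- valve_blue_c (a point): Upright brass ball valve, flat blue handle on top. Brass run along x, 64 long x 32 wide (y) x 32 high, square ends; stem 16 dia.; blue handle 46 along x, 12 thick along y, from 46 to 68 mm above the underside. Point: on its vertical axis, half-way up, 34 mm above the underside (handle middle 23 mm above it). z up; either way round alike.
- regulator_c (a point): Upright brass pressure regulator, round black cap on top. Brass run along x, 64 long x 32 wide (y) x 32 high, square ends; neck 26 dia.; black cap 34 mm dia. from 40 to 72 mm above the underside. Point: on its vertical axis, half-way up, 36 mm above the underside (cap middle 20 mm above it). z up; either way round alike.
- tee_brass_c (a point): Yellow brass tee, branch upward: run along x 64 long x 32 wide (y) x 32 high, square ends; round vertical branch 28 mm dia. up to 62 mm above the underside (grip it between 35 and 60). Point: on its vertical axis, half-way up, 31 mm above the underside. z up; either way round alike.
- valve_green_c (a point): Upright brass ball valve, flat green handle on top. Brass run along x, 64 long x 32 wide (y) x 32 high, square ends; stem 16 dia.; green handle 46 along x, 12 thick along y, from 46 to 68 mm above the underside. Point: on its vertical axis, half-way up, 34 mm above the underside (handle middle 23 mm above it). z up; either way round alike. Not in the kit: stays where it is.
- tee_steel_c (a point): Grey steel tee, branch upward: run along x 64 long x 32 wide (y) x 32 high, square ends; round vertical branch 28 mm dia. up to 62 mm above the underside (grip it between 35 and 60). Point: on its vertical axis, half-way up, 31 mm above the underside. z up; either way round alike. Not in the kit: stays where it is.
- mat_red_top (a point): Middle of the top face of the red mat, 7 mm above the bench, on the floor of one compartment of the fixed grey kit tray. Compartments: 84 long (x) x 56 wide (y) mm inside, wall tops 19 mm above the mat, walls between them 16 mm (x) and 32 mm (y) thick; 2 x 2, mats 100 mm apart in x, 88 in y, all of one heading, colours in any order. x along its length, y across, z up.
- mat_blue_top (a point): Middle of the top face of the blue mat, 7 mm above the bench, on the floor of one compartment of the fixed grey kit tray. As the red mat's compartment. x along its length, y across, z up.
- mat_black_top (a point): Middle of the top face of the black mat, 7 mm above the bench, on the floor of one compartment of the fixed grey kit tray. As the red mat's compartment. x along its length, y across, z up.
- mat_white_top (a point): Middle of the top face of the white mat, 7 mm above the bench, on the floor of one compartment of the fixed grey kit tray. As the red mat's compartment. x along its length, y across, z up.
There are look-alikes about, which are no part of the job. Of the things shaped like the part that bears mat_black_top, the black one is meant.

How it is judged:
By the outcome, as a careful person would: the job done as asked, in the order asked, and still so for the second after the job is handed in, with the robot touching nothing.
It also fails if it takes over 109 s, if anything falls off the work surface, if the arm or the gripper's body presses on something with over 40 N, if the wrist force passes 120 N, or if a joint passes its speed limit or range.

## Robot

A 7-joint arm with a two-finger parallel gripper is mounted at the origin on the work surface. World frame = base frame: x ahead of the robot, y to its left, z up, the work surface at z = 0. Lengths are in m, angles in rad, forces in N, time in s.
With the tool pointing down it reaches from about 0.4 to 0.9 m from the base axis. Payload 5.5 kg.
Tool frame: the origin (TCP) lies midway between the tips of the shut fingers; the grasp point (between the pads) lies 19 mm behind it (manip.grip_depth is the distance from the TCP to the grasp point, in m); z points along the fingers, y is the line along which they close (so a half turn about z gives the same grasp; the last joint's range is limited). The gripper opens to 92 mm and grips with 3 to 60 N. Pads are 19 mm wide; open, the fingers measure 130 mm over their backs; the gripper's body (75 mm by 190 mm) begins 47 mm behind the grasp point.
Start: joints at [-0.864, 0.501, -0.427, 1.55, 0.221, 1.138, -0.21], TCP at [0.279, 0.587, 0.227] pointing down, gripper open.
Joint ranges: [-2.88, 2.88], [-0.31, 2.03], [-1.54, 1.56], [0.2, 2.42], [-1.41, 4.55], [0.19, 2.02], [-2.57, 2.57]. Speed limits (rad/s): [2.57, 2.57, 3.14, 3.14, 3.14, 3.14, 3.14].

## Interface

Orientations are given as a unit quaternion [x, y, z, w].
In Python, from bench import manip, effector, viewer gives the robot as it stands. Calls block until the motion is done:
- manip.move_pose(position, orientation): joint-space move of the TCP to a pose.
- manip.servo_line(position, ori=None, vel=0.15): straight line of the TCP; ori=None keeps the orientation; vel is the mean speed in m/s.
- manip.movej(angles): joint-space move.
- effector.open_jaws() and effector.close(f_grip=None): open the fingers fully, or close them until they stop; f_grip is the grip in N (None keeps the last).
- manip.sleep(seconds).
- manip.solve_ik(position, orientation): joint angles nearest the present ones, or None.
- viewer.get_image(name): name is "scene" or "top"; returns the picture (400x640x3 uint8, red, green, blue); there is no depth.
- viewer.get_calibration(name): a dict with "vfov" (degrees; the focal length in pixels is half the picture's height over the tangent of half this angle, whatever the lens; pixels are square), "cx", "cy" (the principal point, pixels), "dist_coeffs" ([k1, k2, p1, p2, k3] as OpenCV has them; the pictures are not rectified), "eye" and "attitude" of the camera in the world. Camera axes: x right, y down, z forward; pixel columns grow to the right and rows downward; lengths in m; the calibration is good to about 2 mm. A picture is of the moment at which its call begins. get_calibration takes no time and is no camera call.
A pose or a line that the arm cannot do raises manip.PlanningError and nothing moves.
- manip.hand_in(): hands the job in; it is judged then, once.
Readings, each from a call of its own:
- manip.current_clock(): time.
- manip.current_q(): joint angles.
- manip.current_joint_velocities(): joint speeds.
- manip.current_tau(): joint torques, N m.
- manip.current_tool_pos(): TCP position.
- manip.current_tcp_rot(): TCP orientation.
- manip.current_force(): force on the tool from outside, world axes, zero at the start.
- manip.current_wrist_torque(): the same for the moment, N m.
- manip.current_finger_gap(): finger opening in m.
- manip.current_gripper_force(): force on a finger pad.
Only numpy, scipy, OpenCV 4.12 (cv2) and the standard library are available. Lean on these libraries where they do the work, as an engineer would, in place of code of your own. Each camera call takes 0.05 s, during which the arm holds its last target. There are 200 camera calls.

## Working session

There is one attempt and no reset: what is moved stays moved. The work goes in short steps, each a Python script; the robot and the scene stay as the last script left them, time stands still between calls to the robot, and variables do not carry over. Pictures are saved under pics/ and viewed, at most 14 in all, crops included, and the job is handed in when it is done.

```bash
mkdir -p pics; ls; python3 - <<'E'
from bench import manip, effector, viewer
import cv2
for n in("scene","top"):
    im=viewer.get_image(n); cv2.imwrite(f"pics/{n}0.png",im[:,:,::-1]); c=viewer.get_calibration(n); print(n,c)
print(manip.current_clock(),manip.grip_depth,manip.current_tcp_rot())
E
```

```text
pics
scene {'vfov': 48.621029913290776, 'cx': 318.2645510432994, 'cy': 196.21691720504916, 'dist_coeffs': array([-0.02862501,  0.        ,  0.        ,  0.        ,  0.        ]), 'eye': array([ 1.04260762, -0.39690409,  1.02750711]), 'attitude': array([ 0.85434106,  0.42139716, -0.14244721, -0.26876492])}
top {'vfov': 56.39071827815417, 'cx': 322.2719586834868, 'cy': 197.35382569498248, 'dist_coeffs': array([-0.07870685,  0.        ,  0.        ,  0.        ,  0.        ]), 'eye': array([0.36008148, 0.03140379, 0.91396365]), 'attitude': array([ 0.71201968, -0.69897398,  0.05014328, -0.04414748])}
0.1 0.0188 [ 2.20062970e-01  9.75485279e-01 -8.46914942e-04 -2.07842385e-04]
```

View pics/scene0.png

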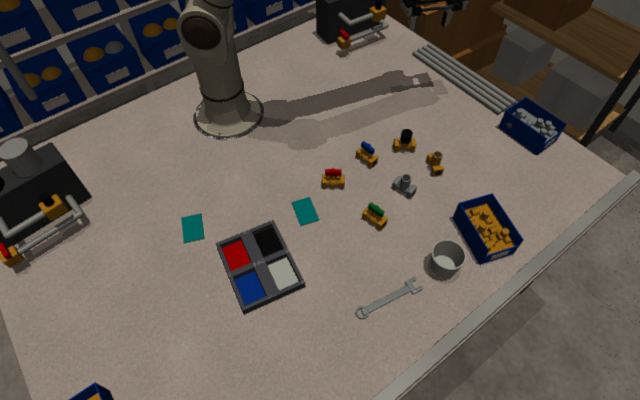

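View pics/top0.png

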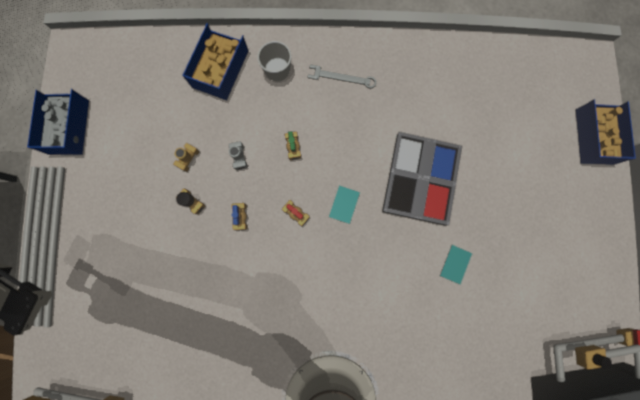

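Top view: the six parts stand around (175–305, 135–225). The tray is at (385–462, 132–225), with mats white (408,155), blue (445,160), black (402,192) and red (437,202). I'll enlarge the parts to confirm which is which, and segment them at the same time.

```bash
python3 - <<'E'
import cv2
t=cv2.imread("pics/top0.png"); s=cv2.imread("pics/scene0.png")
a=cv2.resize(t[120:240,160:320],(800,600),interpolation=cv2.INTER_CUBIC)
b=cv2.resize(s[120:240,310:470],(800,600),interpolation=cv2.INTER_CUBIC)
cv2.imwrite("pics/ct.png",a);cv2.imwrite("pics/cs.png",b)
h=cv2.cvtColor(t,cv2.COLOR_BGR2HSV)
for x,y in [(408,155),(445,160),(402,192),(437,202),(424,170),(296,211),(238,215),(290,140),(186,197),(186,155),(236,150),(181,160),(197,207),(238,227),(300,180),(389,150)]: print((x,y),h[y,x])
E
```

```text
(408, 155) [ 60   2 160]
(445, 160) [110 147 125]
(402, 192) [18 28 45]
(437, 202) [  1 166 149]
(424, 170) [ 0  0 97]
(296, 211) [  2 146 152]
(238, 215) [118  56  77]
(290, 140) [ 64 105 119]
(186, 197) [10 16 49]
(186, 155) [ 19 115  73]
(236, 150) [30  6 80]
(181, 160) [ 19 128  98]
(197, 207) [ 26 110 155]
(238, 227) [ 23 113 144]
(300, 180) [ 17  23 156]
(389, 150) [ 16  21 158]
```

View pics/ct.png

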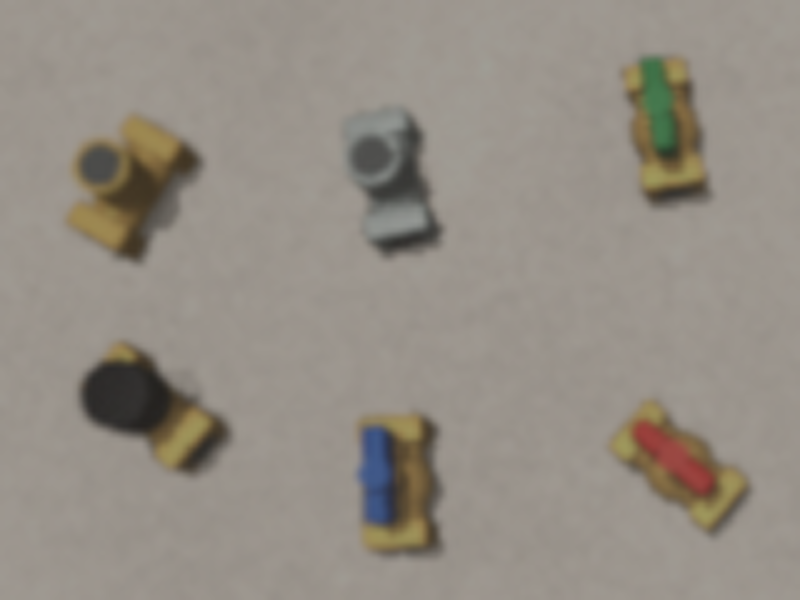

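View pics/cs.png

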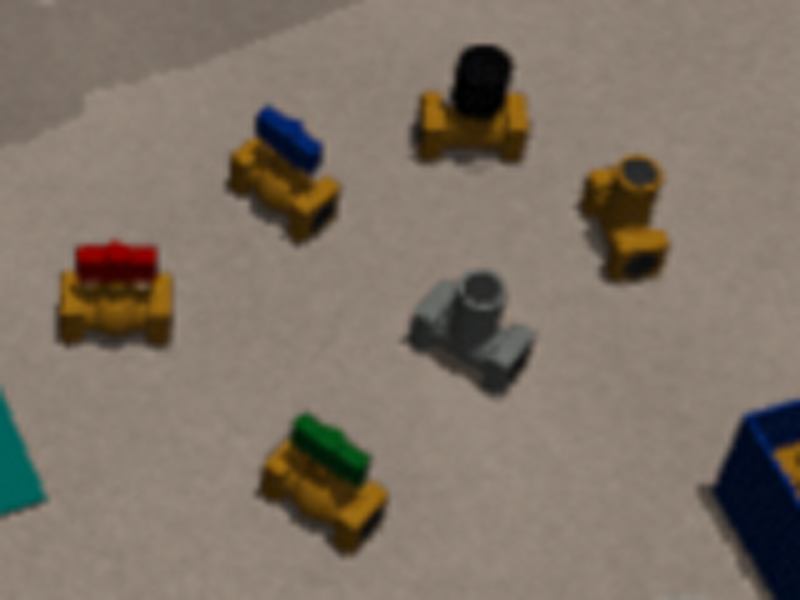

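The crops settle it. Brass tee vs grey steel tee: the yellow one at top-view px (182,157) is meant, and the grey one at (236,153) stays. Of the valves, red (295,213) and blue (238,215) are meant; green (292,144) stays. The black-capped regulator is at (188,201). There is only one grey tray with mats, since the teal sheets at (344,204) and (455,264) are not in a tray.

```bash
cat > h.py <<'E'
import cv2, numpy as np
from scipy.spatial.transform import Rotation as R
from bench import manip, effector, viewer
def cast(n,px,z):
    c=viewer.get_calibration(n); f=200/np.tan(np.radians(c["vfov"]/2))
    K=np.array([[f,0,c["cx"]],[0,f,c["cy"]],[0,0,1]])
    u=cv2.undistortPoints(np.float64(px).reshape(-1,1,2),K,c["dist_coeffs"])[:,0]
    d=R.from_quat(c["attitude"]).apply(np.c_[u,np.ones(len(u))])
    return (c["eye"]+d*((z-c["eye"][2])/d[:,2])[:,None])[:,:2]
def blob(im,lo,hi,box):
    "largest blob of an HSV range inside box x0,y0,x1,y1: pixel list"
    h=cv2.cvtColor(im,cv2.COLOR_BGR2HSV); m=cv2.inRange(h,np.array(lo),np.array(hi))
    k=np.zeros_like(m); x0,y0,x1,y1=box; k[y0:y1,x0:x1]=m[y0:y1,x0:x1]
    n,l,s,c=cv2.connectedComponentsWithStats(k)
    i=1+np.argmax(s[1:,4]); return np.argwhere(l==i)[:,::-1].astype(float)
def pca(p):
    q=p-p.mean(0); v=np.linalg.svd(q,full_matrices=False)[2][0]; return np.degrees(np.arctan2(v[1],v[0]))%180
def rect(p):
    (c,(w,h),_)=r=cv2.minAreaRect(np.float32(p*1000)); b=cv2.boxPoints(r); e=[b[1]-b[0],b[2]-b[1]]
    e=max(e,key=np.linalg.norm); return np.round(np.array(c)/1000,4),sorted([round(w),round(h)]),round(np.degrees(np.arctan2(e[1],e[0]))%180,1)
E
python3 - <<'E'
from h import *
I={n:cv2.imread(f"pics/{n}0.png") for n in("top","scene")}
red=((0,110,50),(9,255,255));blue=((105,90,40),(125,255,255));blk=((0,0,0),(180,130,62));white=((0,0,125),(180,14,255))
brass=((12,75,70),(35,255,255))
B=lambda x,y,r:(x-r,y-r,x+r,y+r)
P={"red":(red,(295,213),(333,174),.058),"blue":(blue,(238,215),(367,148),.058),"reg":(blk,(185,199),(406,136),.060)}
for k,(col,t,s,z) in P.items():
    for n,c in(("top",t),("scene",s)):
        p=blob(I[n],*col,B(*c,16)); q=cast(n,p,z); print(k,n,len(p),q.mean(0).round(4),"pca",pca(q).round(1))
    p=blob(I["top"],*brass,B(*t,20)); print("  run rect",len(p),rect(cast("top",p,.03)))
# tee bore (top) and run corners picked in the crops
for n,p in(("top",(160+100/5,120+166/5)),("scene",(310+638/5,120+172/5))): print("tee",n,cast(n,p,.061))
g=cast("top",[(160+x/5,120+y/5) for x,y in((130,118),(185,150),(68,218),(125,250))],.03)
d=[g[1]-g[0],g[3]-g[2]]; print("  run",[ (np.degrees(np.arctan2(v[1],v[0]))+90)%180 for v in d], g.mean(0), rect(g))
M={"red":(red,(437,202),(235,254)),"blue":(blue,(445,160),(249,287)),"black":(((0,0,0),(180,130,70)),(402,192),(268,239)),"white":(white,(408,155),(283,274))}
for k,(col,t,s) in M.items():
    for n,c in(("top",t),("scene",s)):
        p=blob(I[n],*col,B(*c,22)); q=cast(n,p,.0165); print("mat",k,n,len(p),q.mean(0).round(4),rect(q))
E
```

```text
red top 100 [0.4414 0.0884] pca 50.2
red scene 119 [0.4419 0.0884] pca 55.2
  run rect 213 (array([0.4409, 0.0884]), [30, 64], np.float32(51.6))
blue top 86 [0.4315 0.2257] pca 5.2
blue scene 57 [0.4296 0.2288] pca 1.5
  run rect 218 (array([0.4303, 0.2222]), [31, 63], np.float32(5.1))
reg top 184 [0.4651 0.3438] pca 77.0
reg scene 114 [0.4663 0.3454] pca 122.6
  run rect 115 (array([0.4507, 0.3279]), [25, 31], np.float32(147.0))
tee top [[0.57360152 0.3636526 ]]
tee scene [[0.57801247 0.36371569]]
  run [np.float64(151.066952434165), np.float64(152.32943652752385)] [0.57260646 0.36158297] (array([0.5728, 0.3616]), [33, 58], np.float32(152.3))
mat red top 687 [ 0.4759 -0.2545] (array([ 0.4763, -0.2546]), [52, 81], np.float32(169.0))
mat red scene 557 [ 0.4773 -0.2557] (array([ 0.4769, -0.2555]), [55, 76], np.float32(168.5))
mat blue top 626 [ 0.5736 -0.2738] (array([ 0.574 , -0.2738]), [51, 79], np.float32(168.7))
mat blue scene 671 [ 0.5751 -0.2755] (array([ 0.5744, -0.2752]), [56, 77], np.float32(168.8))
mat black top 782 [ 0.4945 -0.1702] (array([ 0.4947, -0.1702]), [56, 85], np.float32(168.8))
mat black scene 1264 [ 0.495  -0.1763] (array([ 0.5009, -0.1822]), [97, 130], np.float32(168.5))
mat white top 631 [ 0.5899 -0.1862] (array([ 0.5903, -0.1863]), [52, 78], np.float32(168.7))Traceback (most recent call last):
  File "<stdin>", line 18, in <module>
  File "h.py", line 15, in blob
    i=1+np.argmax(s[1:,4]); return np.argwhere(l==i)[:,::-1].astype(float)
        ~~~~~~~~~^^^^^^^^^
    return _wrapfunc(a, 'argmax', axis=axis, out=out, **kwds)
    return bound(*args, **kwds)
ValueError: attempt to get argmax of an empty sequence
```

```bash
cat >> h.py <<'E'
C=np.array([.534,-.222]); TH=-11.2
ex=np.array([np.cos(np.radians(TH)),np.sin(np.radians(TH))]); ey=np.array([-ex[1],ex[0]])
MAT=dict(red=C-.05*ex-.044*ey,blue=C+.05*ex-.044*ey,black=C-.05*ex+.044*ey,white=C+.05*ex+.044*ey)
def quat(deg):
    "tool down with tool x along heading deg (mod 180): the choice nearest mid range of joint 7"
    return (R.from_euler("z",deg,degrees=True)*R.from_euler("x",180,degrees=True)).as_quat()
def best(xy,z,deg):
    q0=manip.current_q(); o=[]
    for d in(deg,deg+180):
        q=manip.solve_ik([*xy,z],quat(d))
        if q is not None: o.append((np.abs(np.array(q)-q0).max()+(5 if abs(q[6])>2.4 else 0),d))
    return quat(min(o)[1])
UP=.19
def run(name,xy,deg,h,mat):
    z=h-manip.grip_depth
    Q=best(xy,UP,deg); manip.move_pose([*xy,UP-.04],Q)
    manip.servo_line([*xy,z],vel=.12); effector.close(25); g=manip.current_finger_gap()
    manip.servo_line([*xy,UP],vel=.2)
    m=MAT[mat]; Q=best(m,UP,TH); manip.move_pose([*m,UP],Q)
    manip.servo_line([*m,z+.007+.02],vel=.15); g2=manip.current_finger_gap()
    manip.servo_line([*m,z+.0075],vel=.03); f0=manip.current_force()[2]; dz=.0075
    while dz>.005 and manip.current_force()[2]-f0<3:
        dz-=.0005; manip.servo_line([*m,z+dz],vel=.02)
    f=manip.current_force()[2]; effector.open_jaws(); manip.servo_line([*m,UP-.04],vel=.2)
    print(name,"gap",g,g2,"dz",dz,"F",f0,f,"t",manip.current_clock())
E
python3 - <<'E'
from h import *
p=lambda l:cast("scene",[(310+x/5,120+y/5) for x,y in l],.002)
for n,l in(("reg",((428,158),(513,160))),("red",((70,343),(160,345)))):
    a=p(l); v=a[1]-a[0]; print(n,np.degrees(np.arctan2(v[1],v[0])))
print(MAT)
run("red",(.4414,.0884),51,.057,"red")
im=viewer.get_image("scene"); cv2.imwrite("pics/s1.png",cv2.resize(im[200:320,190:350,::-1],(640,480),interpolation=cv2.INTER_CUBIC))
E
```

```text
reg 50.26774094152812
red 50.52631308530641
{'red': array([ 0.47640593, -0.25545031]), 'blue': array([ 0.57450145, -0.27487374]), 'black': array([ 0.49349855, -0.16912626]), 'white': array([ 0.59159407, -0.18854969])}
red gap 0.014534528842846594 0.014336617790976615 dz 0.006499999999999999 F -1.7593486897032844 4.2451003991352865 t 10.7333
```

View pics/s1.png

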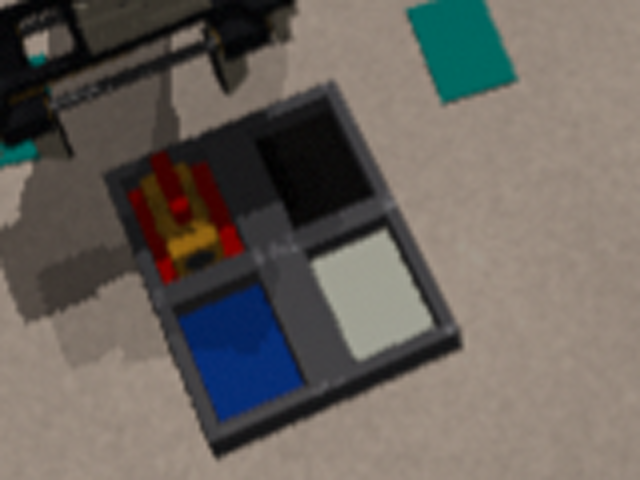

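Red valve stands lengthwise on the red mat (crop ~ (190,220)), clear of the walls. Next are the blue valve, the regulator and the tee, stopping if a grip gap looks wrong.

```bash
python3 - <<'E'
from h import *
run("blue",(.4305,.2268),5,.057,"blue")
run("reg",(.4657,.3446),50,.060,"black")
run("tee",(.5755,.3637),152,.055,"white")
manip.move_pose([.45,.05,.3],quat(0))
for n,(x,y,w,h,s) in dict(scene=(190,200,160,120,4),top=(160,110,320,130,2.5)).items():
    im=viewer.get_image(n)[:,:,::-1]; cv2.imwrite(f"pics/e_{n}_full.png",im)
    cv2.imwrite(f"pics/e_{n}.png",cv2.resize(im[y:y+h,x:x+w],None,fx=s,fy=s,interpolation=cv2.INTER_CUBIC))
E
```

```text
blue gap 0.014692262536551235 0.01497911121711255 dz 0.006499999999999999 F -1.5662933897720595 2.774455707192101 t 21.8583
reg gap 0.033273603316618466 0.03360030102906989 dz 0.006499999999999999 F -4.340936425465334 3.8684881128434676 t 32.8333
tee gap 0.027324955891124495 0.027885161498914537 dz 0.006499999999999999 F -1.4372812874987753 3.9091159527093486 t 43.9083
```

View pics/e_scene.png

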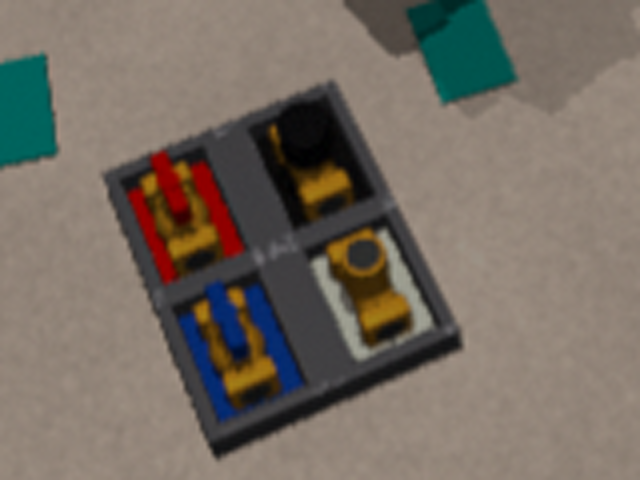

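View pics/e_top.png

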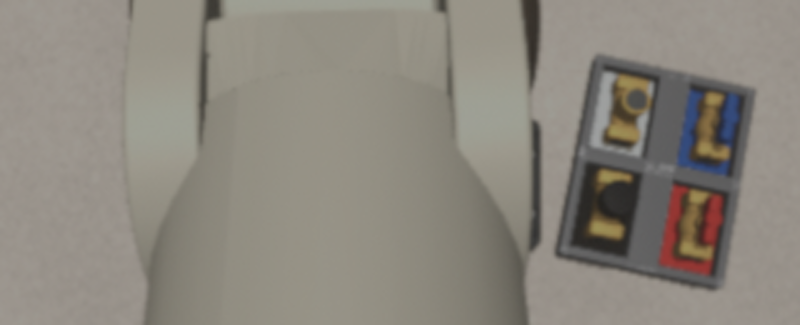

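All four parts stand in their compartments: red (180,215), blue (235,345), regulator (310,165), tee (370,290) in the scene crop. I'll measure their yaw and check that the green valve and the steel tee have not moved.

```bash
python3 - <<'E'
from h import *
t=cv2.imread("pics/e_top_full.png"); a=cv2.imread("pics/scene0.png"); b=cv2.imread("pics/e_scene_full.png")
br=((12,75,60),(35,255,255))
for k,m in dict(tee=(408,155),reg=(402,192),blue=(445,160),red=(437,202)).items():
    p=blob(t,*br,(m[0]-18,m[1]-20,m[0]+18,m[1]+20)); q=cast("top",p,.037); print(k,rect(q),MAT[dict(tee="white",reg="black").get(k,k)])
h=((58,100,40),(80,255,255))
for im in(a,b): print("green",blob(im,*h,(355,195,395,232)).mean(0))
d=cv2.absdiff(a,b)
print("steel diff",d[170:200,388:420].mean(),"ref",d[150:170,440:480].mean())
cv2.imwrite("pics/z.png",np.hstack([cv2.resize(t[128:228,382:466],None,fx=6,fy=6,interpolation=cv2.INTER_CUBIC)]))
cv2.imwrite("pics/z2.png",cv2.resize(b[120:240,310:470],(640,480),interpolation=cv2.INTER_CUBIC))
E
```

```text
tee (array([ 0.5903, -0.1906]), [38, 69], np.float32(167.5)) [ 0.59159407 -0.18854969]
reg (array([ 0.4723, -0.1648]), [27, 36], np.float32(64.2)) [ 0.49349855 -0.16912626]
blue (array([ 0.5755, -0.2741]), [35, 69], np.float32(169.0)) [ 0.57450145 -0.27487374]
red (array([ 0.4794, -0.2511]), [36, 68], np.float32(178.9)) [ 0.47640593 -0.25545031]
green [375.85483871 207.90322581]
green [375.87301587 207.95238095]
steel diff 2.615625 ref 5.94875
```

View pics/z.png

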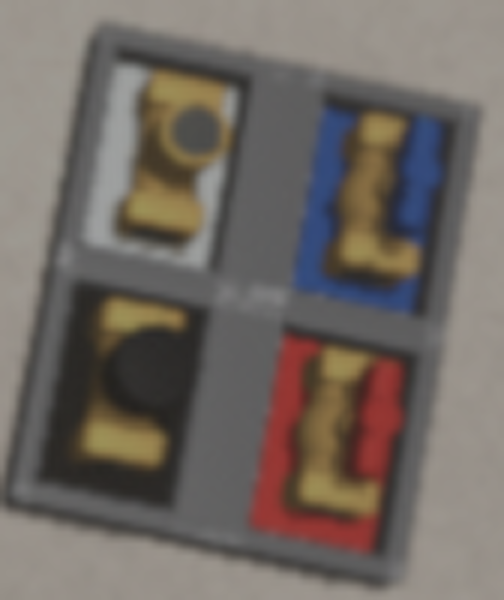

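View pics/z2.png

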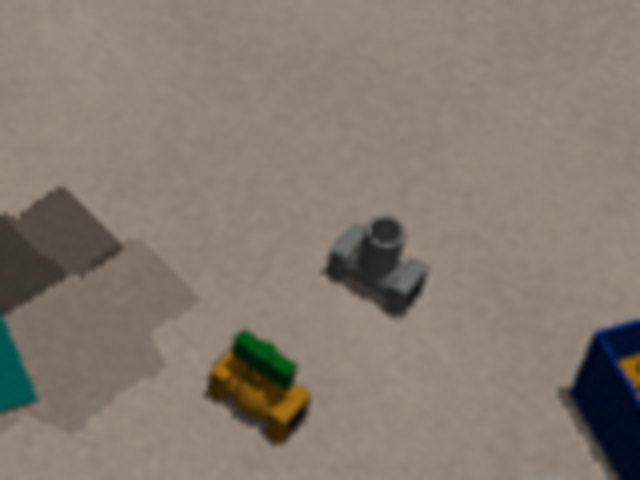

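Each part lies lengthwise in its own compartment, with runs at tray heading. The green valve and steel tee have not moved.

```bash
python3 -c "
from bench import manip
print(manip.hand_in(), manip.current_clock())"
```

```text
the job is handed in; nothing more can be done
the job is handed in; nothing more can be done
```

The kit is filled and handed in: red valve, blue valve, regulator and brass tee are each set down upright and lengthwise on their own mats, the green valve and steel tee were left where they stood, the gripper is open and clear, and robot time was about 44 s at the last placing.

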